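# Crank the slide clamp shut on a heat sink

## Robot

A 7-joint arm with a two-finger parallel gripper is mounted at the origin on a cart in front of the work surface, level with it; the furniture and walls round the work are solid. World frame = base frame: x ahead of the robot, y to its left, z up, the work surface at z = 0. Lengths are in m, angles in rad, forces in N, time in s.
With the tool pointing down it reaches from about 0.425 to 0.95 m from the base axis. Payload 4.7 kg.
Tool frame: the origin (TCP) lies between the finger pads; the fingertips stand 25 mm ahead of it and the grasp point (between the pads) lies 6 mm ahead of it; x points along the fingers, z is the direction in which the jaws open and shut, and the axes are right-handed (so a half turn about x gives the same grasp; the last joint's range is limited). The gripper opens to 85 mm and grips with 20 to 120 N. Pads are 22 mm wide; open, the fingers measure 114 mm over their backs; the gripper's body (76 mm by 85 mm) begins 54 mm behind the grasp point. The pads swing forward as they close: fully open they stand 13 mm farther back than shut.
Start: joints at [1.105, 0.469, -0.049, 1.532, 0.024, 1.141, -0.082], TCP at [0.286, -0.612, 0.221] pointing down, gripper open.
Joint ranges: [-2.59, 2.59], [-0.33, 1.99], [-1.39, 1.29], [0.1, 2.45], [-1.04, 4.18], [0.21, 1.99], [-2.66, 2.66]. Speed limits (rad/s): [2.57, 2.57, 3.14, 3.14, 3.14, 3.14, 3.14].

## Interface

Orientations are given as a 3x3 rotation matrix whose columns are the frame's x, y, z axes.
In Python, from rig import * gives the robot as it stands. Calls block until the motion is done:
- movep(position, orientation): joint-space move of the TCP to a pose.
- move_l(position, attitude=None, feed=0.15, until_force=None): straight line of the TCP; attitude=None keeps the orientation; feed is the mean speed in m/s. With until_force (N) it stops when the force on the tool has changed by that much, and returns True; else False.
- move_joints(angles): joint-space move.
- command_gripper(opening, newtons=None): finger opening in m; newtons is the grip in N (None keeps the last); returns when the fingers have stopped.
- sleep(seconds).
- inverse_kinematics(position, orientation): joint angles nearest the present ones, or None.
- sense(): the state.
- camera(name): name is "scene" or "top"; returns (picture, depth): 420x560x3 uint8, red, green, blue; 420x560 float32, m along the optical axis (not along the pixel's ray), 0 where there is no reading.
- camera_params(name): a dict with "K" (3x3 intrinsics, pixels), "dist" ([k1, k2, p1, p2, k3] as OpenCV has them; the pictures are not rectified), "position" and "rotation" of the camera in the world. Camera axes: x right, y down, z forward; pixel columns grow to the right and rows downward; lengths in m; the calibration is good to about 2 mm. A picture is of the moment at which its call begins. camera_params takes no time and is no camera call.
A pose or a line that the arm cannot do raises Unreachable and nothing moves.
- finish_job(): hands the job in, once; it reports no verdict.
The state is a dict: "time_s": time; "joint_pos": joint angles; "qd": joint speeds; "joint_efforts": joint torques, N m; "position": TCP position; "tcp_rot": TCP orientation; "wrist_force": force on the tool from outside, world axes, zero at the start; "ft_torque": the same for the moment, N m; "finger_gap": finger opening in m.
Only numpy, scipy, OpenCV 4.12 (cv2) and the standard library are available. Lean on these libraries where they do the work, as an engineer would, in place of code of your own. Each camera call takes 0.05 s, during which the arm holds its last target.

## Task

Clamp the heat sink for drilling: fit the loose crank's square socket right down onto the square shaft of the slide clamp, then wind it clockwise, full circles, by its upright grip until the jaw has pushed the heat sink against the fixed stop and holds it firmly. Stop when the crank goes stiff, so that the heat sink is not crushed, and leave the crank on the shaft. Move the jaw only with the crank, do not touch the heat sink, and leave the other things where they lie.

Things in the scene. Friction and masses are not known exactly. Their poses are not given: they have to be found in the camera images.
- crank_knob (a point): Knob of the loose steel crank (0.16 to 0.27 kg, stands upright): a square knob 16 x 16 mm on top of the hub, to carry it by, from 26 to 56 mm above the crank's foot; sides in line with the socket's. This point: on the hub's axis, 45 mm above the foot. x = along the arm to the grip, z = up.
- crank_grip (a point): Middle of the crank's black round grip, which turns freely on its upright pin: 17 mm thick, from 11 to 55 mm above the crank's foot (this point 33 mm above it), 45 mm from the hub's axis. It stands on a flat steel arm, 14 mm wide, top 9 mm above the foot. Axes are the crank's.
- crank_foot (a point): Centre of the crank's flat underside, at the mouth of its socket: a 15.5 mm square hole, 21 mm deep, open below, in the hub, which is 27 mm square and 26 mm high. Axes are the crank's.
- shaft_foot (a point): On the axis of the clamp's upright shaft, on top of its round collar (27 mm across), 64 mm above the bench: the crank's foot rests here when fully home. A 14 mm square stud with a 1.5 mm bevelled top rises 20 mm from here. Axes are the clamp's and do NOT turn with the shaft. The gear housing below is 72 mm square, 58 mm high.
- pad_face (a point): Centre of the face of the jaw's springy rubber pad (12 N per mm), 56 mm wide, 14 to 38 mm above the bench (jaw top 40 mm). x = the way the jaw closes. It starts 62 to 80 mm from the shaft's axis and must travel 105 to 130 mm: more than two turns of the crank.
- stop_face (a point): Centre of the face of the fixed stop at the far end of the bed, 232 mm from the shaft's axis, 76 mm wide, top 42 mm above the bench. Axes as shaft_foot. With the heat sink clamped, the pad's face is about 45 mm from here. Each 10 N of clamping adds about 1.8 N at the crank's grip; 8 to 30 N is a good hold, over 50 N crushes the fins.
- sink_mid (a point): Middle of the loose black finned heat sink (45 x 45 x 23 mm, 0.06 kg), lying on the clamp's bed (12 mm above the bench) between jaw and stop. z = up.
- clamp: The fixed slide clamp; origin on the bench under the shaft's axis, x = the way the jaw closes, z = up. How the square stud stands turned differs each time and is not given: turn the crank, pressing lightly, till it drops on (play 0.1 rad each way, fits in all four quarters). Seen from above, clockwise closes the jaw, 50 mm a turn.
- jaw: The clamp's sliding jaw; origin moves with it. The crank drives it by a dark rack bar, 24 to 36 mm above the bench, that sticks out up to 142 mm behind the shaft. The shaft is stiff (about 0.12 N m, that is 2.7 N at the crank's grip) and stays where it is left.
- heat_sink: The heat sink; origin under its centre, z = up.
- terminal_block: bystander: green terminal block, 18 x 52 x 19 mm; origin under its centre
- loupe: bystander: black eye loupe, 41 mm across, 36 mm high; origin under its centre
- hex_keys: bystander: folding hex key set, 24 x 98 x 16 mm; origin under its centre
- spare_knob: bystander: black ribbed knob, 28 mm across, 17 mm high; origin under its centre
- board: bystander: circuit board, 75 x 105 x 16 mm; origin under its centre

How it is judged:
By the outcome, as a careful person would: the job done as asked, in the order asked, and still so for the second after the job is handed in, with the robot touching nothing.
It also fails if it takes over 72 s, if anything falls off the work surface, if the arm or the gripper's body presses on something with over 40 N, if the wrist force passes 120 N, or if a joint passes its speed limit or range.

## Working session

There is one attempt and no reset: what is moved stays moved. The work goes in short steps, each a Python script; the robot and the scene stay as the last script left them, time stands still between calls to the robot, and variables do not carry over. Pictures are saved under pics/ and viewed, and the job is handed in when it is done.

```bash
ls; mkdir -p pics; python3 - <<'E'
from rig import *
import cv2,numpy as np
for n in("scene","top"):
    p,d=camera(n); cv2.imwrite(f"pics/{n}0.png",p[:,:,::-1]); np.save(f"pics/{n}0.npy",d)
    c=camera_params(n); print(n,c)
s=sense();print(s)
E
```

```text
pics
scene {'K': array([[391.13905501,   0.        , 280.75496482],
       [  0.        , 391.13905501, 209.46901139],
       [  0.        ,   0.        ,   1.        ]]), 'dist': array([-0.06080751,  0.        ,  0.        ,  0.        ,  0.        ]), 'position': array([-0.0929756 , -0.97587403,  0.71459969]), 'rotation': array([[ 0.8709868 , -0.24899172,  0.4235388 ],
       [-0.49104399, -0.41300418,  0.76700935],
       [-0.01605568, -0.87603121, -0.48198707]])}
top {'K': array([[522.31116378,   0.        , 288.48395387],
       [  0.        , 522.31116378, 208.52352607],
       [  0.        ,   0.        ,   1.        ]]), 'dist': array([-0.0179744,  0.       ,  0.       ,  0.       ,  0.       ]), 'position': array([0.23307334, 0.0396364 , 1.53648456]), 'rotation': array([[-0.01324366, -0.98931637,  0.1451817 ],
       [-0.99990076,  0.01380056,  0.00282942],
       [-0.00480278, -0.14512982, -0.98940096]])}
{'time_s': 0.1, 'joint_pos': array([ 1.10511811,  0.46940653, -0.04861933,  1.53353606,  0.02409225,
        1.14101843, -0.08232065]), 'qd': array([-0.00120013, -0.00351389, -0.00064562, -0.0027392 ,  0.00026801,
       -0.00165463,  0.0007921 ]), 'joint_efforts': array([ 4.27902978e-04, -5.11516571e+01, -4.70925146e-02, -2.38390160e+01,
        1.07782666e-02,  4.34948874e-03,  3.16044598e-06]), 'position': array([ 0.28534342, -0.61113644,  0.22015188]), 'tcp_rot': array([[-7.93389343e-04,  9.06108217e-01,  4.23045234e-01],
       [ 1.59697065e-03,  4.23045976e-01, -9.06106810e-01],
       [-9.99998410e-01, -4.33046639e-05, -1.78266840e-03]]), 'wrist_force': array([ 0.72885445, -0.72417782, -0.24746363]), 'ft_torque': array([0.03510175, 0.00092263, 0.04033876]), 'finger_gap': 0.08558342339687221}
```

View pics/scene0.png

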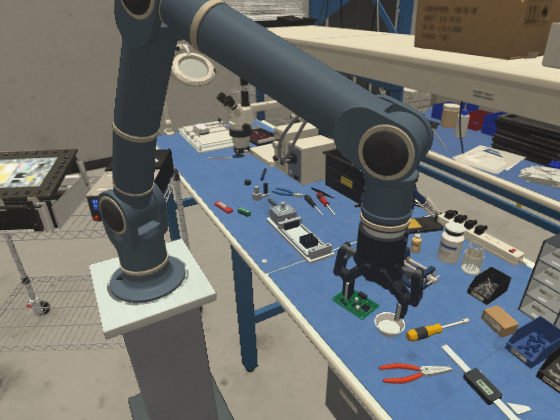

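View pics/top0.png

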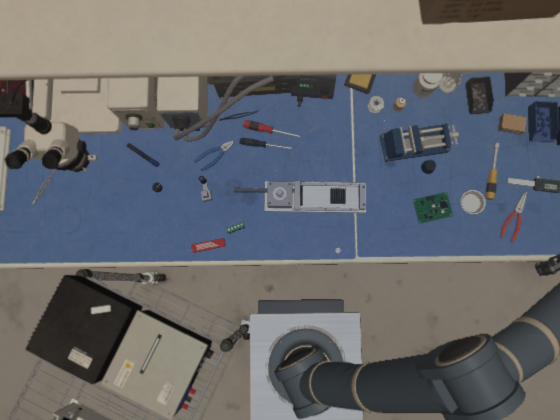

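```bash
cat > h.py <<'E'
from rig import *
import cv2,numpy as np
def px2w(n,u,v,z):
    c=camera_params(n)
    p=cv2.undistortPoints(np.array([[[u,v]]],float),c["K"],c["dist"])[0,0]
    r=c["rotation"]@np.array([p[0],p[1],1.]); o=c["position"]
    return o+r*(z-o[2])/r[2]
def w2px(n,P):
    c=camera_params(n); R=c["rotation"].T
    q,_=cv2.projectPoints(np.array(P,float).reshape(-1,1,3),cv2.Rodrigues(R)[0],-R@c["position"],c["K"],c["dist"])
    return q[:,0]
def crop(n,u0,v0,w,h,s,fn,p=None):
    if p is None:p,d=camera(n)
    c=p[v0:v0+h,u0:u0+w,::-1]
    c=cv2.resize(c,None,fx=s,fy=s,interpolation=cv2.INTER_CUBIC); cv2.imwrite("pics/"+fn,c); return p
E
python3 - <<'E'
from h import *
p=cv2.imread("pics/top0.png")[:,:,::-1]
crop("top",185,165,100,75,8,"t1.png",p)
crop("top",260,165,115,75,7,"t2.png",p)
p=cv2.imread("pics/scene0.png")[:,:,::-1]
crop("scene",205,170,130,98,6,"s1.png",p)
E
```

```text
(no output)
```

View pics/t1.png

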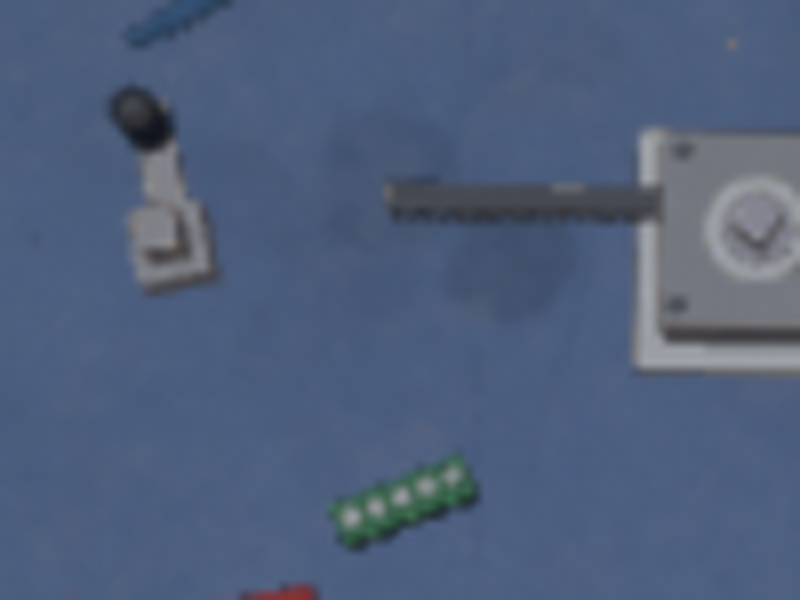

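View pics/t2.png

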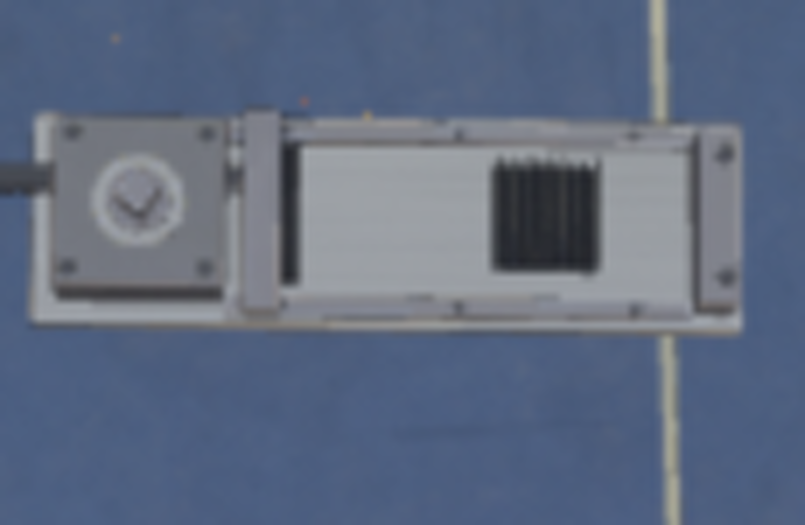

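View pics/s1.png

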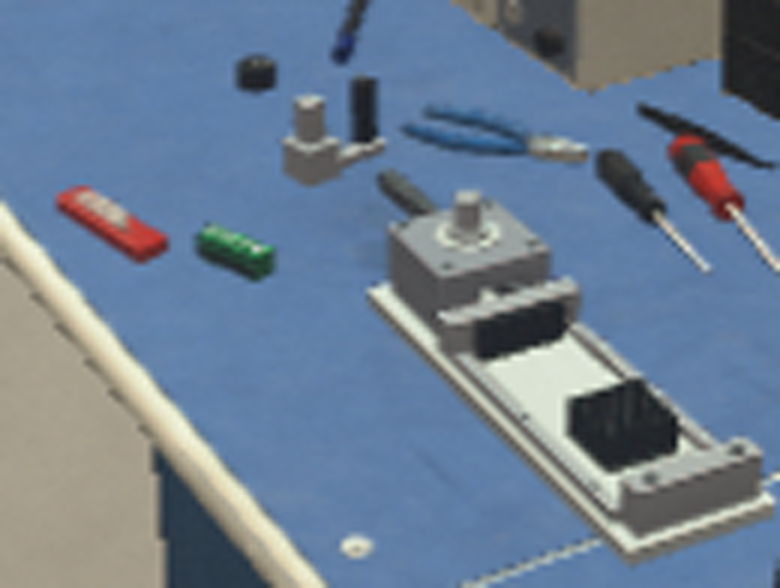

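```bash
python3 - <<'E'
from h import *
np.set_printoptions(precision=4,suppress=True)
t1=lambda u,v,z:px2w("top",185+(u+.5)/8-.5,165+(v+.5)/8-.5,z)
t2=lambda u,v,z:px2w("top",260+(u+.5)/7-.5,165+(v+.5)/7-.5,z)
s1=lambda u,v,z:px2w("scene",205+(u+.5)/6-.5,170+(v+.5)/6-.5,z)
k=t1(156,228,.056);g=t1(131,110,.055);print("knob",k,"grip",g,np.linalg.norm(k-g),np.degrees(np.arctan2(*(g-k)[1::-1])))
for q in((213,272),(145,291),(130,215),(203,200)):print("hub",t1(*q,.026))
print("collar",t2(138,199,.064),t1(757,229,.064))
print("stop edges",t2(697,135,.042),t2(697,308,.042))
print("jaw top",t2(247,112,.04),t2(247,312,.04),t2(280,112,.04),t2(280,312,.04))
print("housing",t2(54,117,.058),t2(54,288,.058),t2(222,288,.058),t2(222,120,.058))
print("sink",t2(493,165,.035),t2(598,165,.035),t2(493,270,.035),t2(598,270,.035))
print("scene knob",s1(311,101,.056),"grip",s1(363,82,.055),"stud",s1(467,196,.084),"collar",s1(468,233,.064))
p=cv2.imread("pics/top0.png")[:,:,::-1]
crop("top",265,178,32,30,20,"t3.png",p)
p=cv2.imread("pics/scene0.png")[:,:,::-1]
crop("scene",270,196,30,24,20,"s3.png",p)
E
```

```text
knob [0.4987 0.2865 0.056 ] grip [0.5424 0.2962 0.055 ] 0.04474529051738501 12.503147976857177
hub [0.4874 0.2704 0.026 ]
hub [0.4807 0.2953 0.026 ]
hub [0.5091 0.3011 0.026 ]
hub [0.5143 0.2743 0.026 ]
collar [0.4944 0.0696 0.064 ] [0.4939 0.0699 0.064 ]
stop edges [ 0.5221 -0.1627  0.042 ] [ 0.4494 -0.1603  0.042 ]
jaw top [0.5349 0.0242 0.04  ] [0.4506 0.0255 0.04  ] [0.5347 0.0105 0.04  ] [0.4504 0.0118 0.04  ]
housing [0.5303 0.1039 0.058 ] [0.459  0.1045 0.058 ] [0.458  0.0357 0.058 ] [0.528  0.0348 0.058 ]
sink [ 0.5119 -0.0781  0.035 ] [ 0.5113 -0.122   0.035 ] [ 0.4675 -0.077   0.035 ] [ 0.4669 -0.1207  0.035 ]
scene knob [0.4961 0.285  0.056 ] grip [0.5397 0.2952 0.055 ] stud [0.4915 0.0698 0.084 ] collar [0.4879 0.0628 0.064 ]
```

View pics/t3.png

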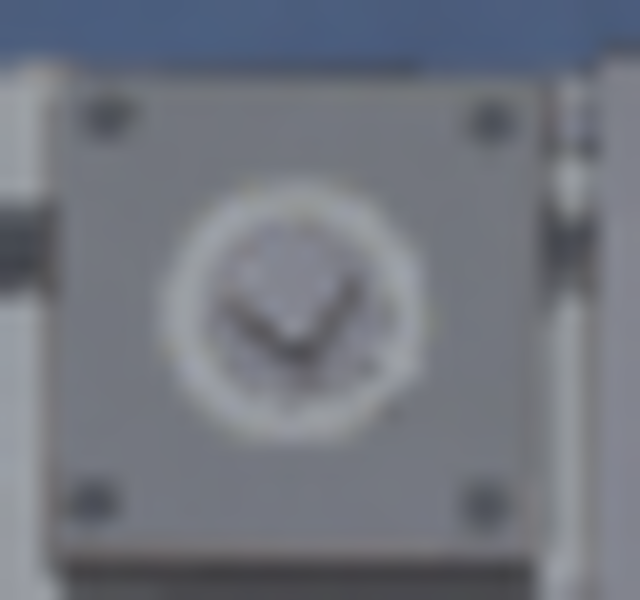

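View pics/s3.png

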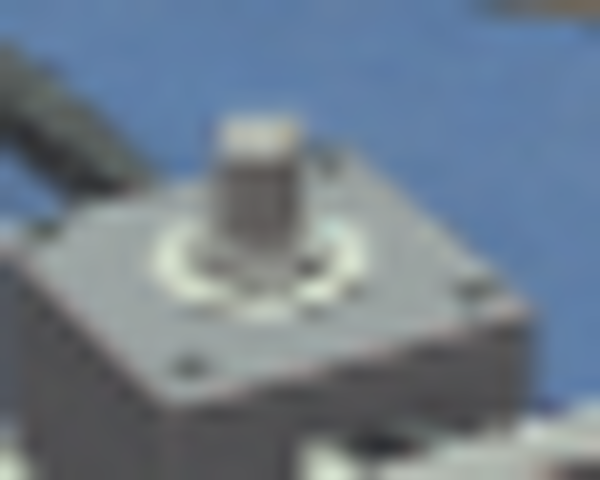

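```bash
cat >> h.py <<'E'
def R(yaw):  # jaw axis yaw in rad, tool down
    z=np.array([np.cos(yaw),np.sin(yaw),0]);x=np.array([0,0,-1.]);return np.c_[x,np.cross(z,x),z]
D=np.pi/180
np.set_printoptions(precision=4,suppress=True)
def st(m=""):
    s=sense();print(m,"t%.2f"%s["time_s"],s["position"],"F",s["wrist_force"],"gap %.4f"%s["finger_gap"],"q",s["joint_pos"]);return s
KN=np.array([.4974,.2858]); KY=12.8*D; SH=np.array([.4928,.0698])
E
python3 - <<'E'
from h import *
print(inverse_kinematics([*KN,.056],R(KY-90*D)),inverse_kinematics([*SH,.15],R(49*D-90*D)))
movep([*KN,.16],R(KY-90*D)); st()
p=crop("scene",180,130,200,150,4,"a1.png")
crop("top",170,150,100,75,8,"a2.png")
E
```

```text
[-0.1215  0.5875 -0.6354  1.8969  0.4713  0.8104 -2.3571] [ 0.3197  0.334  -0.6576  1.9952  0.2597  0.8951 -1.1908]
 t3.33 [0.498  0.285  0.1599] F [ 0.1128  1.0476 -0.496 ] gap 0.0856 q [ 0.034   0.5015 -0.8434  1.8102  0.4337  1.026  -2.3284]
```

View pics/a1.png

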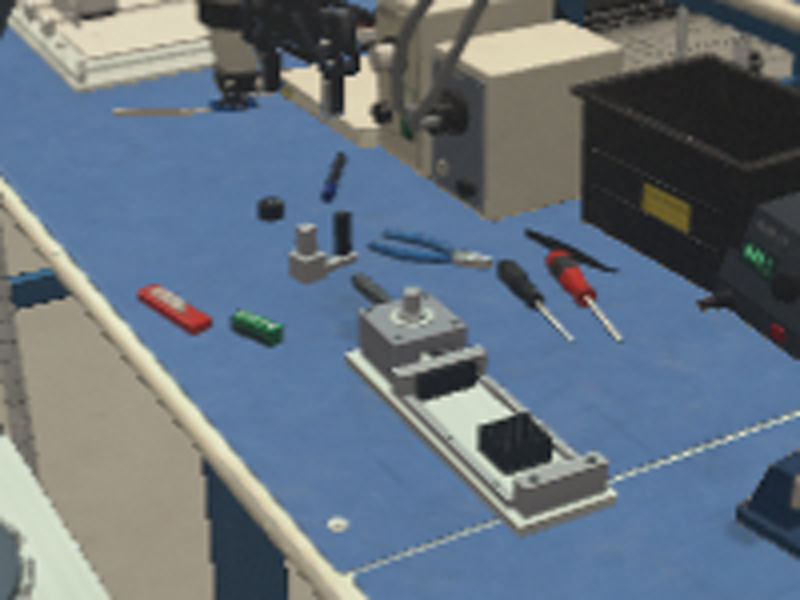

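```bash
python3 - <<'E'
from h import *
for P in([.498,.285,.16],[.498,.285,.135],[.498,.285,.3]):print((w2px("scene",P)[0]-[180,130])*4)
crop("scene",0,0,560,420,1.4,"a3.png")
st()
E
```

```text
[302.4929 126.2621]
[303.699  150.6332]
[295.4367 -17.4459]
 t3.48 [0.4977 0.2853 0.16  ] F [ 0.4344  0.4761 -0.8528] gap 0.0854 q [ 0.0337  0.5014 -0.8439  1.8103  0.4336  1.026  -2.3284]
```

View pics/a3.png

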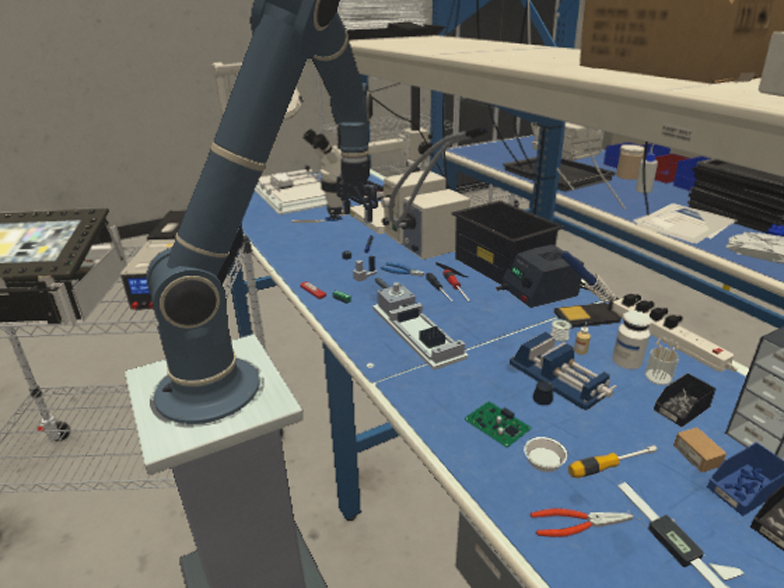

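View pics/a2.png

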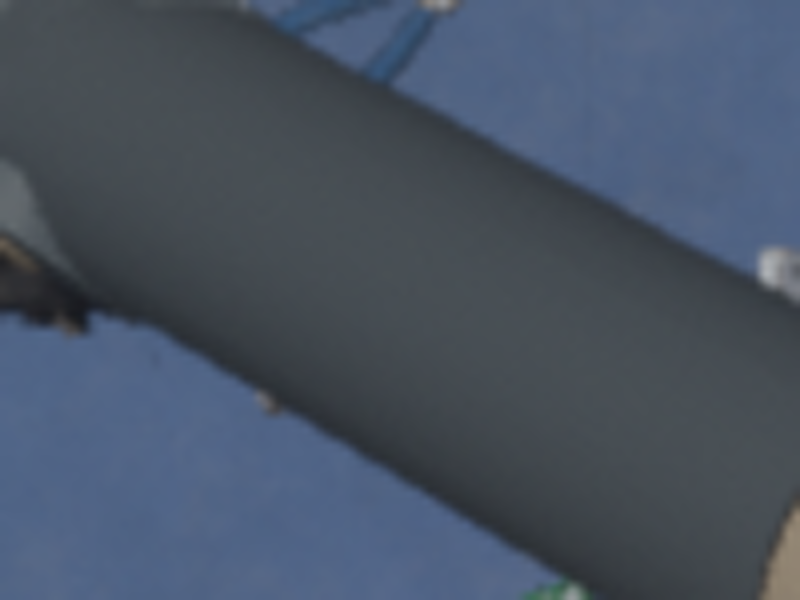

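```bash
python3 - <<'E'
from h import *
z=R(KY-90*D)[:,2]
for s in(-.05,.05):print((w2px("scene",np.array([.498,.285,.148])+s*z)[0]-[230,110])*8)
print((w2px("scene",[.498,.285,.148])[0]-[230,110])*8)
crop("scene",230,110,70,70,8,"a4.png")
E
```

```text
[141.5916 408.1982]
[273.6527 465.1203]
[206.1476 436.0148]
```

View pics/a4.png

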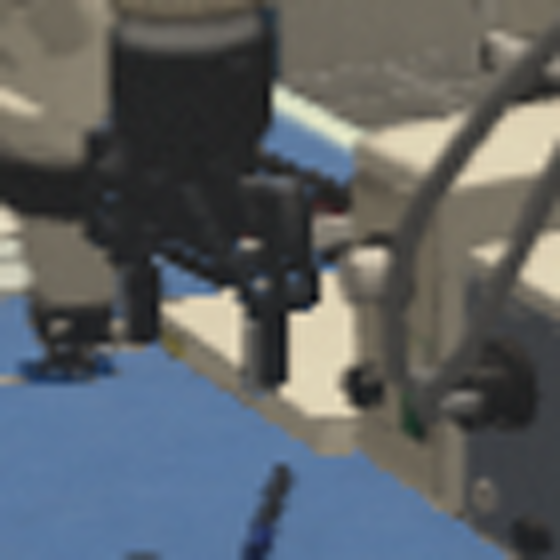

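```bash
python3 - <<'E'
from h import *
p,d=camera("scene");c=camera_params("scene")
def bp(u,v):
    z=d[v,u];q=cv2.undistortPoints(np.array([[[u,v]]],float),c["K"],c["dist"])[0,0]
    return c["position"]+c["rotation"]@np.array([q[0]*z,q[1]*z,z])
for v in(142,145,150,153,156,158):
  for u in(261,262,263,264,265):print(u,v,bp(u,v))
for v in (146,150,151):print(bp(247,v),bp(248,v))
for u,v in ((257,188),(266,184),(283,207)):print('knob/grip/stud',bp(u,v))
E
```

```text
261 142 [0.5045 0.2449 0.2483]
262 142 [0.4983 0.2241 0.2554]
263 142 [0.4977 0.2149 0.2583]
264 142 [0.5023 0.2162 0.257 ]
265 142 [0.5066 0.2169 0.256 ]
261 145 [0.5006 0.2379 0.2397]
262 145 [0.7746 0.7863 0.024 ]
263 145 [0.4997 0.2198 0.2453]
264 145 [0.5022 0.2168 0.2457]
265 145 [0.5041 0.2127 0.2466]
261 150 [0.4977 0.2337 0.2225]
262 150 [0.5    0.2302 0.2231]
263 150 [0.5016 0.2252 0.2243]
264 150 [0.5084 0.2308 0.2213]
265 150 [0.5123 0.2306 0.2206]
261 153 [0.4967 0.2327 0.2115]
262 153 [0.5011 0.2335 0.2103]
263 153 [0.5054 0.234  0.2093]
264 153 [0.5077 0.2303 0.21  ]
265 153 [0.5112 0.2292 0.2097]
261 156 [0.4984 0.2373 0.198 ]
262 156 [0.5021 0.2364 0.1975]
263 156 [0.5056 0.2354 0.1971]
264 156 [0.51   0.236  0.1961]
265 156 [0.5113 0.2303 0.1977]
261 158 [0.4983 0.2378 0.19  ]
262 158 [0.5017 0.2364 0.1898]
263 158 [0.5047 0.2342 0.1899]
264 158 [0.512  0.2406 0.1863]
265 158 [0.7023 0.6124 0.0237]
[0.4833 0.3238 0.2132] [0.4889 0.3271 0.2112]
[0.4875 0.3354 0.1928] [0.4878 0.3267 0.1954]
[0.4847 0.3298 0.191 ] [0.4895 0.3312 0.1896]
knob/grip/stud [0.4946 0.2771 0.0527]
knob/grip/stud [0.5376 0.2832 0.057 ]
knob/grip/stud [0.4908 0.0649 0.0678]
```

```bash
python3 - <<'E'
from h import *
p=cv2.imread("pics/scene0.png")[:,:,::-1]
crop("scene",320,220,120,100,6,"b0.png",p)
d=np.load("pics/scene0.npy");c=camera_params("scene")
P=np.array([.2853,-.6111,.2202]);z=np.array([.423,-.906,0])
for h in(0,-.012,-.025,.028):
  for s in(-.045,.045):print(h,s,(w2px("scene",P+s*z+[0,0,h])[0]-[320,220])*6)
E
```

```text
0 -0.045 [169.336  522.8422]
0 0.045 [454.9916 646.6817]
-0.012 -0.045 [166.5089 552.4997]
-0.012 0.045 [449.3348 677.0725]
-0.025 -0.045 [163.4912 584.0467]
-0.025 0.045 [443.3057 709.3538]
0.028 -0.045 [176.0919 451.5674]
0.028 0.045 [468.5422 573.4747]
```

View pics/b0.png

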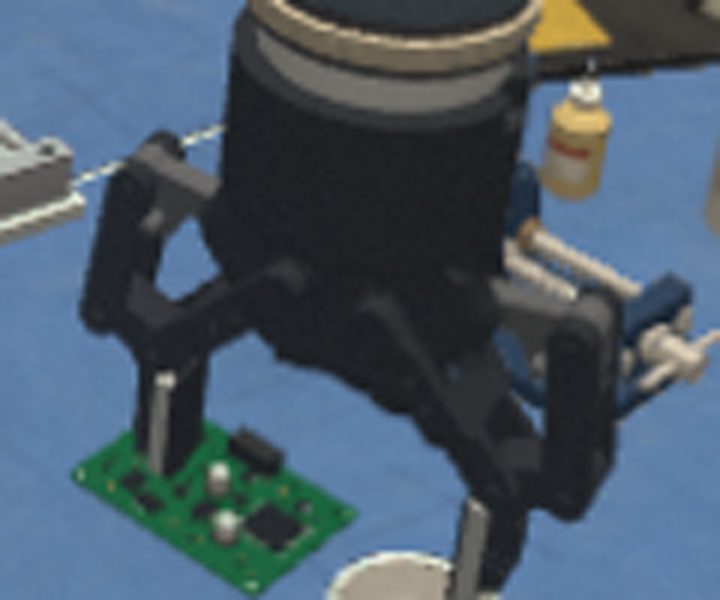

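```bash
python3 - <<'E'
from h import *
command_gripper(0.016,40); s=st()
p=crop("scene",225,120,60,50,12,"b1.png")
p,d=camera("scene");c=camera_params("scene")
uv=np.array([[[u,v]] for v in range(120,190) for u in range(225,285)],float)
q=cv2.undistortPoints(uv,c["K"],c["dist"])[:,0];z=d[120:190,225:285].ravel()
P=c["position"]+(np.c_[q,np.ones(len(q))]*z[:,None])@c["rotation"].T
m=(np.hypot(P[:,0]-.498,P[:,1]-.285)<.07)&(P[:,2]>.1)
for i in np.where(m)[0][-12:]:print(uv[i,0],P[i])
E
```

```text
t4.24 [0.4974 0.2858 0.16  ] F [0.1901 0.3933 0.526 ] gap 0.0159 q [ 0.0332  0.5014 -0.8443  1.8104  0.4336  1.0259 -2.3285]
[254. 158.] [0.4884 0.2772 0.179 ]
[255. 158.] [0.4888 0.2692 0.1816]
[256. 158.] [0.4951 0.274  0.1787]
[257. 158.] [0.4938 0.2624 0.1828]
[258. 158.] [0.5002 0.2672 0.1799]
[259. 158.] [0.5057 0.2701 0.1778]
[254. 159.] [0.4882 0.2773 0.175 ]
[255. 159.] [0.4925 0.2776 0.174 ]
[256. 159.] [0.4936 0.2711 0.176 ]
[257. 159.] [0.4983 0.2724 0.1746]
[258. 159.] [0.5006 0.2686 0.1754]
[256. 160.] [0.4944 0.2732 0.1711]
```

View pics/b1.png

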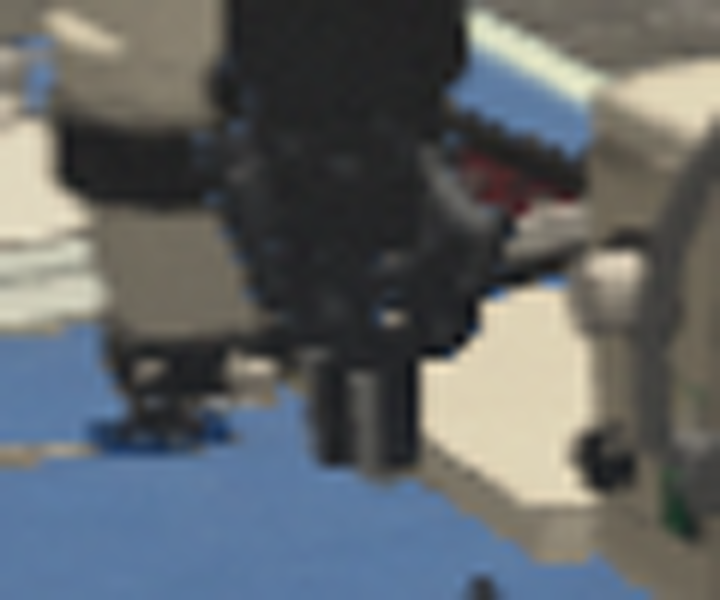

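```bash
python3 - <<'E'
from h import *
command_gripper(0.05,40)
move_l([*KN,.054],feed=.12); s=st()
p=crop("scene",225,140,60,60,10,"b2.png")
E
```

```text
t5.80 [0.4979 0.2863 0.0547] F [-0.4124  0.6078  0.1024] gap 0.0503 q [-0.0431  0.6267 -0.7511  1.8928  0.565   0.8446 -2.4356]
```

View pics/b2.png

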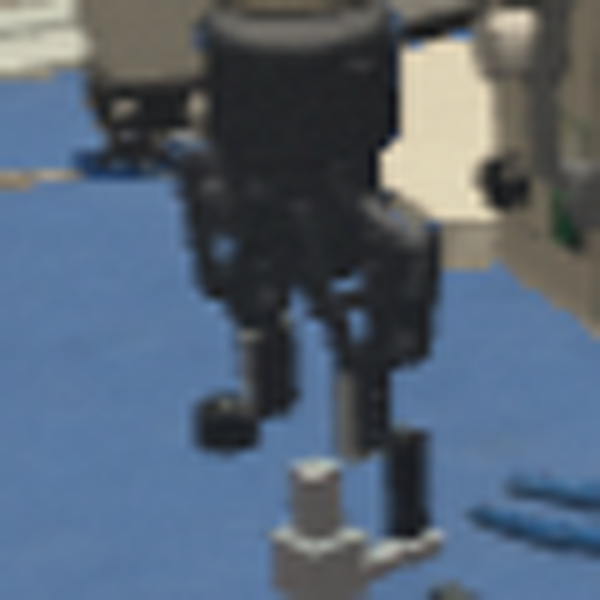

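```bash
python3 - <<'E'
from h import *
print(move_l([*KN,.018],feed=.08,until_force=5)); s=st()
p=crop("scene",225,150,60,50,12,"b3.png")
command_gripper(0.0,50); s=st()
p=crop("scene",225,150,60,50,12,"b4.png")
E
```

```text
False
 t6.45 [0.4972 0.286  0.0176] F [0.7464 0.9017 0.5857] gap 0.0501 q [-0.0735  0.6749 -0.7107  1.9122  0.614   0.785  -2.475 ]
 t6.90 [0.4977 0.286  0.0185] F [-1.2521 -0.7562  4.1819] gap 0.0152 q [-0.0729  0.6735 -0.7111  1.9118  0.6139  0.7853 -2.4751]
```

View pics/b3.png

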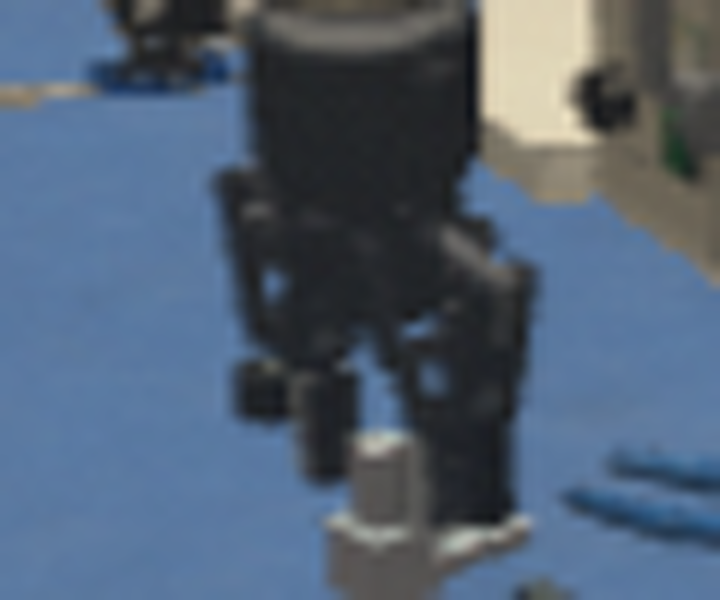

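View pics/b4.png

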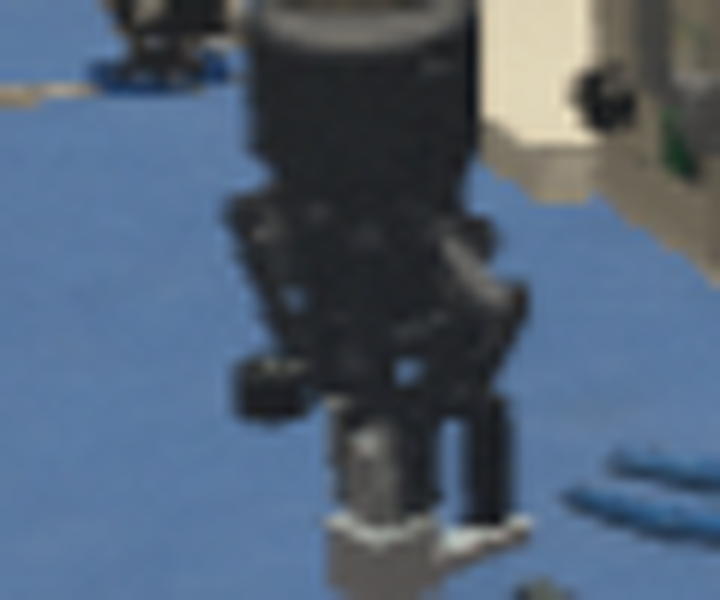

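```bash
python3 - <<'E'
from h import *
move_l([*KN,.13],feed=.15); s=st()
CY=49*D
movep([*SH,.13],R(CY-90*D)); s=st()
p=crop("scene",255,130,70,75,8,"c1.png")
p=crop("top",240,155,80,60,10,"c2.png")
E
```

```text
t7.85 [0.4968 0.285  0.129 ] F [ 0.3488 -0.0653 -2.2107] gap 0.0149 q [ 0.0139  0.5361 -0.8212  1.8396  0.469   0.9737 -2.3577]
 t8.74 [0.4928 0.0708 0.1298] F [-0.429  -0.1613 -2.0487] gap 0.0151 q [ 0.5691  0.4807 -1.012   2.0022  0.5074  0.9347 -1.4219]
```

View pics/c1.png

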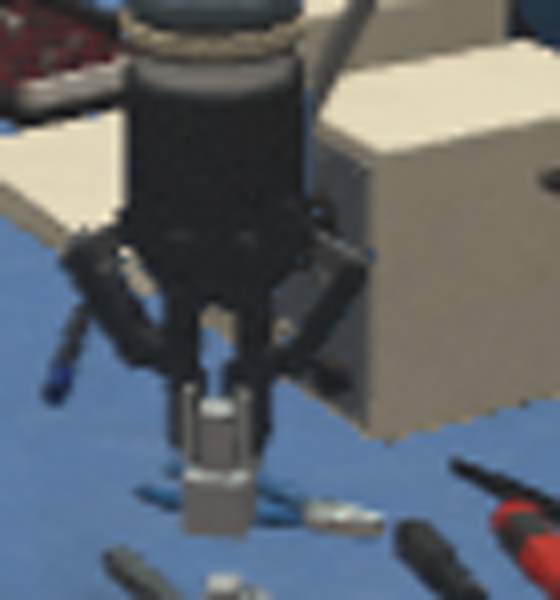

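View pics/c2.png

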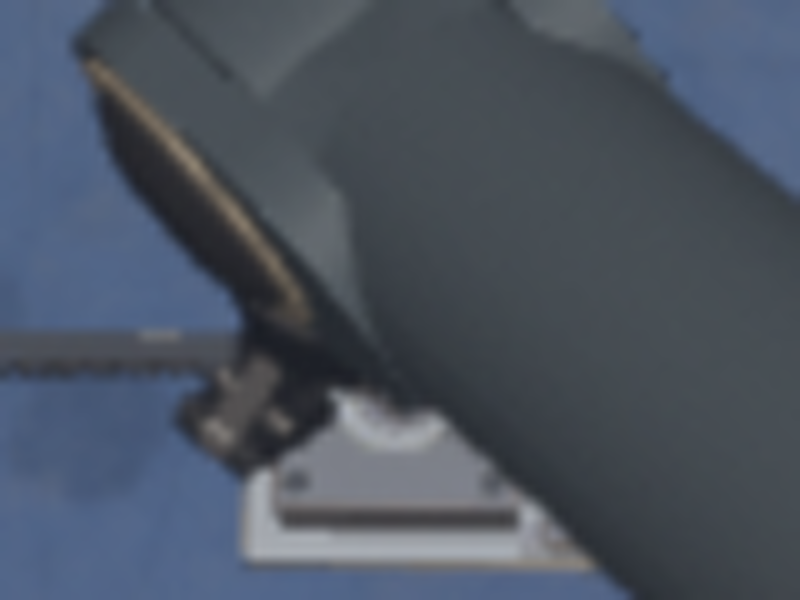

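```bash
python3 - <<'E'
from h import *
print((w2px("scene",[[*SH,.084],[*SH,.111],[*SH,.137],[*SH,.167]])-[255,130])*8)
print((w2px("top",[[*SH,.084],[*SH,.111],[*SH,.137],[*SH,.167],[*SH,.25],[*SH,.3]])-[240,155])*10)
print(sense()["tcp_rot"])
p,d=camera("scene");c=camera_params("scene")
def bp(u,v):
    z=d[v,u];q=cv2.undistortPoints(np.array([[[u,v]]],float),c["K"],c["dist"])[0,0]
    return c["position"]+c["rotation"]@np.array([q[0]*z,q[1]*z,z])
for q in((281,182),(282,182),(283,182),(282,192),(281,194),(283,194),(283,191),(283,203),(284,203)):print(q,bp(*q))
p,d=camera("top");c=camera_params("top")
for q in((260,197),(266,193),(268,197)):print(q,bp(*q))
E
```

```text
[[221.8817 577.2975]
 [221.0231 521.5492]
 [220.1799 466.8462]
 [219.1867 402.4555]]
[[390.5548 373.2681]
 [388.3483 356.1485]
 [386.1452 339.0555]
 [383.5022 318.5485]
 [375.5665 256.9751]
 [370.2877 216.0148]]
[[ 0.0005  0.6544  0.7562]
 [ 0.0012  0.7562 -0.6544]
 [-1.      0.0012 -0.0005]]
(281, 182) [0.4822 0.0606 0.1669]
(282, 182) [0.4872 0.0626 0.1649]
(283, 182) [0.4918 0.0641 0.1632]
(282, 192) [0.4845 0.0589 0.1299]
(281, 194) [0.4836 0.0646 0.1202]
(283, 194) [0.4857 0.0544 0.124 ]
(283, 191) [0.4889 0.0597 0.1322]
(283, 203) [0.4899 0.0629 0.0846]
(284, 203) [0.4957 0.0661 0.0816]
(260, 197) [0.4542 0.1149 0.2367]
(266, 193) [0.4628 0.0993 0.2446]
(268, 197) [0.4543 0.0948 0.2344]
```

```bash
python3 - <<'E'
from h import *
s=st()
p=crop("scene",268,176,30,38,16,"c3.png")
p=crop("top",265,175,30,35,16,"c4.png")
E
```

```text
t8.94 [0.4929 0.0715 0.1302] F [ 0.6583 -0.299  -2.0285] gap 0.0152 q [ 0.5674  0.4802 -1.0121  2.0018  0.5078  0.9352 -1.4213]
```

View pics/c3.png

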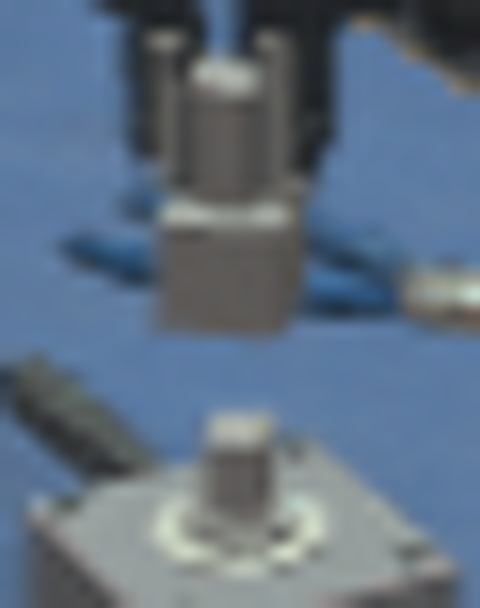

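```bash
cat >> h.py <<'E'
def avg(n=6):
    P=[];F=[]
    for _ in range(n):
        s=sense();P.append(s["position"]);F.append(s["wrist_force"]);sleep(.03)
    return np.mean(P,0),np.mean(F,0)
E
python3 - <<'E'
from h import *
T=SH+[.0006,-.0004]
move_l([*T,.112],R(55*D-90*D),feed=.08); print(avg())
p=crop("scene",268,176,30,38,16,"c5.png")
print(move_l([*T,.0815],feed=.025,until_force=5)); print(avg())
p=crop("scene",268,176,30,38,16,"c6.png");st()
E
```

```text
(array([0.4936, 0.0697, 0.1123]), array([ 0.0779,  0.3671, -1.8448]))
True
(array([0.4933, 0.0694, 0.0825]), array([-0.3475, -0.3637,  5.9029]))
 t11.02 [0.4933 0.0694 0.0825] F [-0.327  -0.4447  6.4049] gap 0.0152 q [ 0.5273  0.5546 -0.9707  2.0406  0.6085  0.8637 -1.4019]
```

View pics/c5.png

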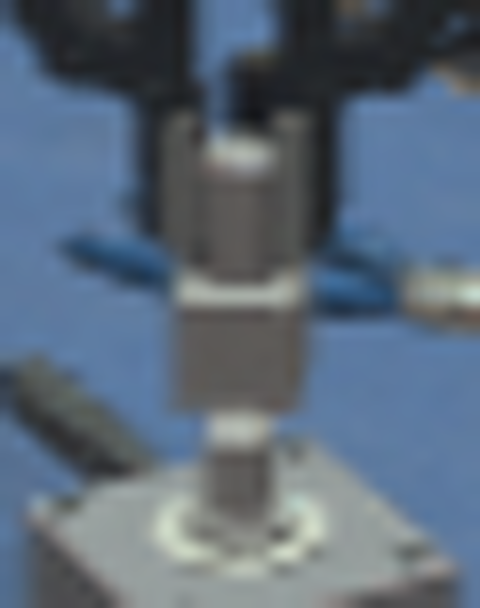

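View pics/c6.png

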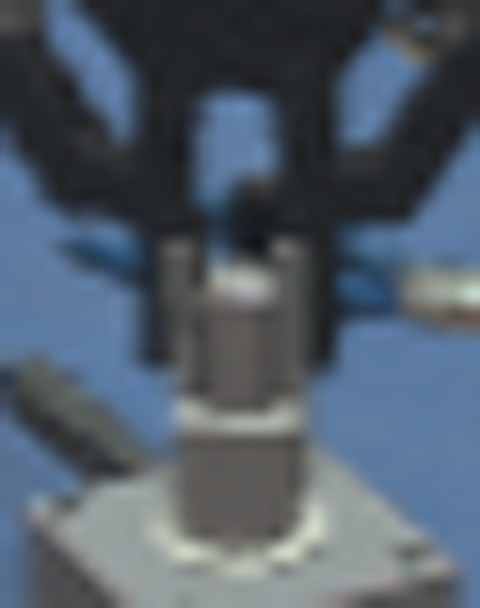

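```bash
cat >> h.py <<'E'
C=np.array([.4933,.0694]); ZG=.087; RT=R(-35*D)
def gp(a,r=.045): return np.array([*(C+r*np.array([np.cos(a*D),np.sin(a*D)])),ZG])
E
python3 - <<'E'
from h import *
t2=lambda u,v,z:px2w("top",260+(u+.5)/7-.5,165+(v+.5)/7-.5,z)
print(t2(299,150,.038),t2(299,280,.038))
command_gripper(.04); st()
move_l([*C,.155],feed=.2)
g=gp(55); move_l([g[0],g[1],.155],RT,feed=.2)
print(avg(3))
print(move_l(g,feed=.1,until_force=5))
p=crop("scene",258,160,60,50,12,"d1.png")
command_gripper(0,40); st(); print(avg(4))
p=crop("scene",258,160,60,50,12,"d2.png")
E
```

```text
[0.5188 0.0028 0.038 ] [0.464  0.0037 0.038 ]
 t11.38 [0.4921 0.0688 0.0813] F [-0.6151 -0.293  -0.7767] gap 0.0404 q [ 0.5273  0.5558 -0.9695  2.0424  0.6084  0.8634 -1.4018]
(array([0.5181, 0.1062, 0.1537]), array([-0.4225, -0.077 , -0.311 ]))
False
 t13.58 [0.5196 0.1065 0.0876] F [0.1007 0.3044 1.7315] gap 0.0153 q [ 0.4384  0.5896 -0.9572  1.9668  0.6161  0.906  -1.4515]
(array([0.5196, 0.1065, 0.0875]), array([0.3684, 0.4776, 2.1668]))
```

View pics/d1.png

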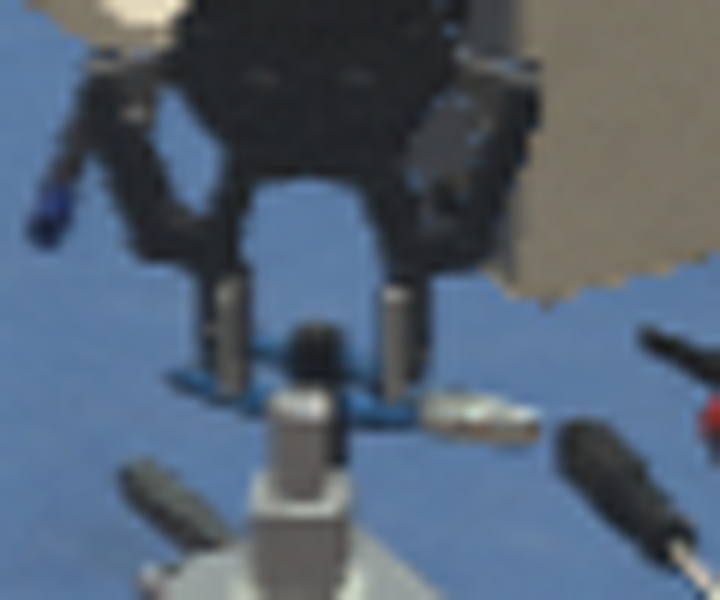

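View pics/d2.png

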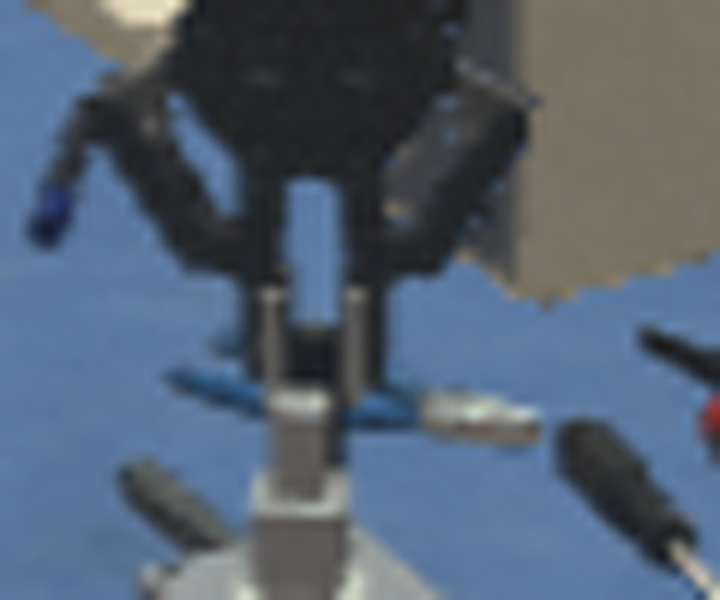

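```bash
cat >> h.py <<'E'
def step(a,feed=.1,log=True):
    move_l(gp(a),feed=feed)
    s=sense();F=s["wrist_force"];e=np.array([np.cos(a*D),np.sin(a*D)]);t=np.array([e[1],-e[0]])
    P=s["position"][:2]-C; aa=np.degrees(np.arctan2(P[1],P[0]))
    # resist: + when crank resists clockwise motion
    r=(s["time_s"],a,aa,np.hypot(*P)*1e3,-F[:2]@t,F[:2]@e,F[2])
    if log:print("t%.2f a%.1f act%.1f r%.1f resist%.2f rad%.2f z%.2f"%r,flush=True)
    return r
E
python3 - <<'E'
from h import *
for i in range(1,9): step(55-10*i)
E
```

```text
t14.02 a45.0 act44.2 r45.6 resist1.16 rad2.00 z4.25
t14.27 a35.0 act34.2 r45.5 resist0.50 rad0.29 z4.69
t14.52 a25.0 act23.8 r45.4 resist1.38 rad0.45 z5.77
t14.77 a15.0 act13.6 r45.3 resist0.83 rad-0.17 z6.61
t15.02 a5.0 act3.5 r45.2 resist1.43 rad-0.15 z5.98
t15.27 a-5.0 act-6.4 r45.1 resist0.17 rad-1.94 z7.37
t15.52 a-15.0 act-16.4 r45.0 resist0.52 rad-2.44 z7.63
t15.77 a-25.0 act-26.2 r44.9 resist0.22 rad-2.11 z7.78
```

```bash
python3 - <<'E'
from h import *
for i in range(1,6): step(-25-10*i)
st()
crop("scene",255,160,80,65,9,"e1.png")
E
```

```text
t16.02 a-35.0 act-36.0 r44.9 resist0.05 rad-3.06 z7.20
t16.27 a-45.0 act-45.8 r44.8 resist0.03 rad-3.40 z6.52
t16.52 a-55.0 act-55.5 r44.8 resist0.22 rad-3.85 z6.60
t16.77 a-65.0 act-65.3 r44.8 resist0.24 rad-4.66 z6.89
t17.02 a-75.0 act-75.1 r44.9 resist0.02 rad-4.07 z6.79
 t17.02 [0.5048 0.0261 0.0871] F [-1.0361  3.9378  6.7866] gap 0.0152 q [ 0.6157  0.5597 -0.9754  2.0211  0.6061  0.8804 -1.3081]
```

View pics/e1.png

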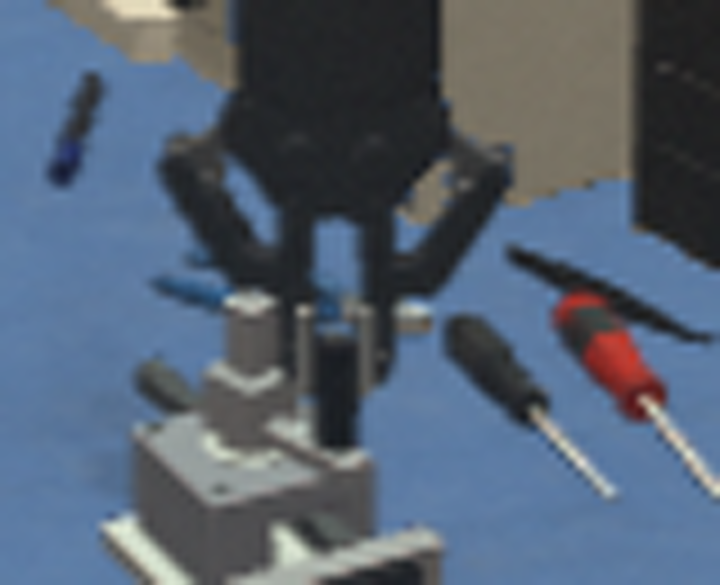

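```bash
sed -i 's/^C=np.array.*RT/C=np.array([.4933,.0699]); ZG=.0873; RT/' h.py; python3 - <<'E'
from h import *
a=-75;L=[]
while a>-715:
    a-=10; r=step(a,log=False);L.append(r)
    if abs(r[4])>7 or abs(r[6])>20: print("ABORT");step(a);break
L=np.array(L);print(L[::3,1:].round(1));print(L[-1])
crop("top",260,165,115,75,7,"e2.png")
crop("scene",255,160,100,80,8,"e3.png")
E
```

```text
[[ -85.   -85.1   45.2    0.5   -1.9    3.8]
 [-115.  -115.1   45.3    0.7   -1.6    2.4]
 [-145.  -145.3   45.4    0.     0.4    5.7]
 [-175.  -174.9   45.6    0.9    2.     6.4]
 [-205.   154.9   45.6    1.1    0.6    7.6]
 [-235.   124.9   45.6   -0.4    0.7    5.8]
 [-265.    95.1   45.6    0.6    1.4    5.8]
 [-295.    65.2   45.5    1.7    1.4    4.2]
 [-325.    34.2   45.2    0.8    1.4    3.7]
 [-355.     3.8   45.     0.6    1.     4.9]
 [-385.   -26.6   45.     1.4   -1.4    6.4]
 [-415.   -56.3   45.1    0.9   -2.6    5.5]
 [-445.   -85.3   45.2    1.    -1.9    3.7]
 [-475.  -115.2   45.3    0.7   -0.8    3.1]
 [-505.  -145.2   45.4    0.5    1.5    5.6]
 [-535.  -174.9   45.6    1.1    1.     6.1]
 [-565.   154.9   45.6    1.     2.1    6.7]
 [-595.   124.8   45.6   -0.5    1.6    5.1]
 [-625.    95.1   45.6    1.     0.6    5.3]
 [-655.    65.3   45.5   -0.2   -0.1    5.7]
 [-685.    34.2   45.2    2.     0.5    4.3]
 [-715.     3.6   45.1    0.8    0.2    5.5]]
[  33.0667 -715.        3.6043   45.0781    0.7864    0.2039    5.5253]
```

View pics/e3.png

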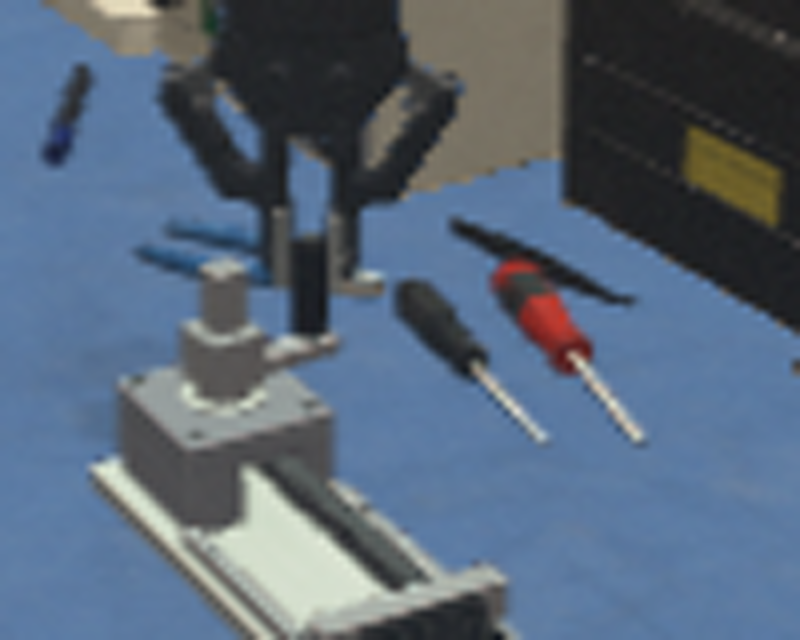

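View pics/e2.png

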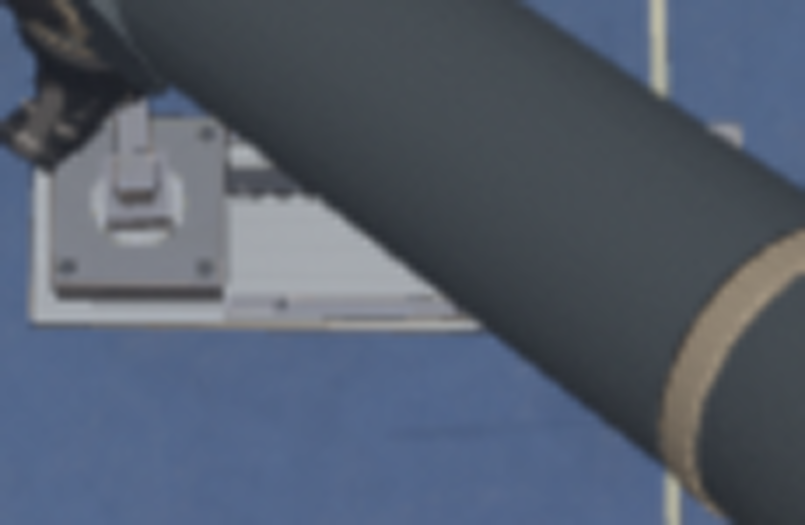

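```bash
cat >> h.py <<'E'
def rest(a,n=4):
    p,F=avg(n);e=np.array([np.cos(a*D),np.sin(a*D)]);t=np.array([e[1],-e[0]]);P=p[:2]-C
    return np.degrees(np.arctan2(P[1],P[0])),-F[:2]@t,F[:2]@e,F[2]
E
python3 - <<'E'
from h import *
a=-715;print(np.round(rest(a),2))
for th in(4,3.5,3,2.5,2,2.,2.5,3):
    a-=6
    hit=move_l(gp(a),feed=.04,until_force=th)
    s=sense();P=s["position"][:2]-C;aa=np.degrees(np.arctan2(P[1],P[0]))-720
    F=s["wrist_force"];e=np.array([np.cos(a*D),np.sin(a*D)]);t=np.array([e[1],-e[0]])
    print(th,hit,a,round(aa,1),"resist %.2f"%(-F[:2]@t),"rest",np.round(rest(a,3),2),s["time_s"])
E
```

```text
[ 3.64  1.02 -0.32  4.79]
4 False -721 -722.0 resist 1.62 rest [-2.03  1.67 -1.1   5.07] 33.5667
3.5 False -727 -728.2 resist 1.01 rest [-8.21  1.57 -1.04  5.46] 33.9333
3 False -733 -734.4 resist 1.28 rest [-14.37   1.19  -1.79   5.62] 34.3
2.5 False -739 -740.5 resist 1.86 rest [-20.48   1.47  -1.96   5.4 ] 34.6667
2 False -745 -746.5 resist 1.43 rest [-26.51   1.8   -2.44   5.96] 35.0333
2.0 False -751 -752.5 resist 2.07 rest [-32.5    1.43  -2.78   5.78] 35.4
2.5 False -757 -758.5 resist 1.43 rest [-38.52   1.74  -2.96   5.78] 35.7667
3 False -763 -764.4 resist 1.17 rest [-44.4    1.63  -3.16   5.42] 36.1333
```

```bash
python3 - <<'E'
from h import *
a=-763
while a>-850:
    a-=3
    hit=move_l(gp(a),feed=.03,until_force=5)
    r=rest(a,4);print(a,hit,np.round(r,2),"t%.2f"%sense()["time_s"],flush=True)
    if r[1]>4.0: break
crop("scene",270,190,80,75,8,"f1.png")
E
```

```text
-766 False [-46.86   1.52  -3.57   5.  ] t36.62
-769 False [-49.49   1.8   -2.89   4.7 ] t37.00
-772 False [-52.14   1.82  -3.41   3.95] t37.38
-775 False [-55.15   1.98  -3.08   4.04] t37.77
-778 False [-58.21   2.22  -2.96   3.38] t38.15
-781 False [-61.17   2.    -2.83   3.32] t38.53
-784 False [-64.2    1.58  -2.52   3.37] t38.92
-787 False [-67.18   1.9   -2.79   3.58] t39.30
-790 False [-70.17   2.27  -2.4    3.49] t39.68
-793 False [-73.17   1.75  -2.76   3.35] t40.07
-796 False [-76.2    1.61  -2.21   3.54] t40.45
-799 False [-79.18   2.11  -2.44   3.26] t40.83
-802 False [-82.18   2.32  -1.91   3.48] t41.22
-805 False [-85.2    1.69  -1.57   3.15] t41.60
-808 False [-88.19   1.83  -1.32   3.7 ] t41.98
-811 False [-91.19   2.23  -1.68   3.42] t42.37
-814 False [-94.21   2.04  -0.71   3.55] t42.75
-817 False [-97.21   2.21  -0.64   3.99] t43.13
-820 False [-100.22    2.     -0.39    4.28] t43.52
-823 False [-103.08    2.64   -0.53    3.75] t43.90
-826 False [-105.92    3.34    0.68    3.45] t44.28
-829 False [-108.83    4.34    0.73    3.61] t44.67
```

View pics/f1.png

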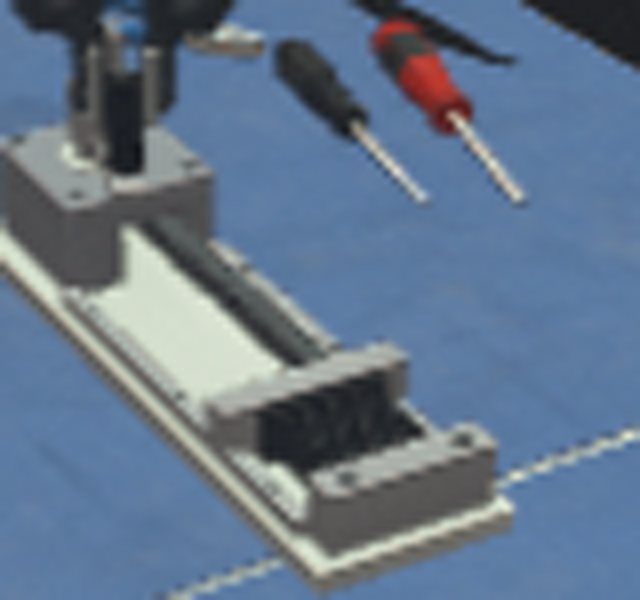

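```bash
python3 - <<'E'
from h import *
a=-832
hit=move_l(gp(a),feed=.03,until_force=4)
print(hit,np.round(rest(a,8),2))
s=sense();
command_gripper(.04); print(st()["wrist_force"])
p=gp(a);move_l([p[0],p[1],.17],feed=.12)
st()
crop("scene",255,170,90,85,7,"g1.png")
move_joints([1.0,.3,-.6,1.6,.3,1.1,-1.0]) if False else movep([.45,.40,.3],R(0))
st()
crop("scene",255,170,90,85,7,"g2.png")
crop("top",260,165,115,75,7,"g3.png")
E
```

```text
False [-111.72    4.6     0.84    3.74]
 t45.59 [0.475  0.0285 0.0867] F [ 0.1113 -0.6267  0.6252] gap 0.0401 q [ 0.6396  0.5224 -0.9976  2.084   0.5905  0.8501 -1.3188]
[ 0.1113 -0.6267  0.6252]
 t46.43 [0.4759 0.0278 0.1694] F [ 0.5568 -0.1932  0.0379] gap 0.0399 q [ 0.7566  0.4125 -1.1157  2.0042  0.4433  0.996  -1.1878]
 t47.95 [0.4511 0.3984 0.2992] F [-0.5496 -0.681  -0.8316] gap 0.0399 q [-0.0031  0.5364 -1.1717  1.5676  0.5012  1.3755 -1.2272]
```

View pics/g2.png

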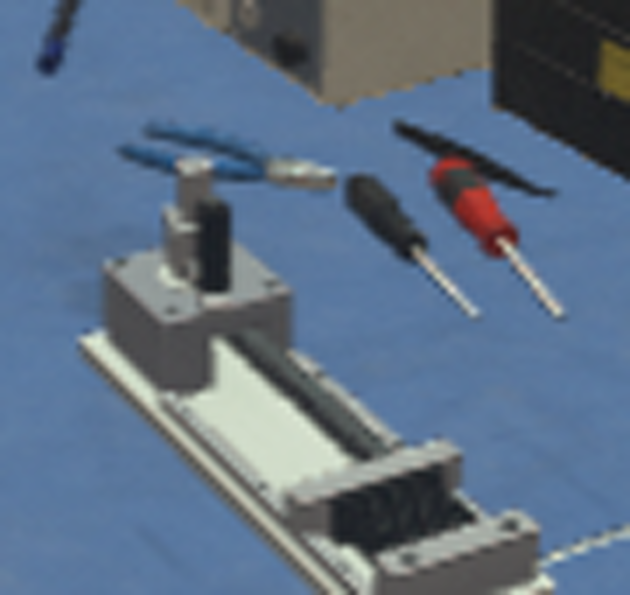

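View pics/g3.png

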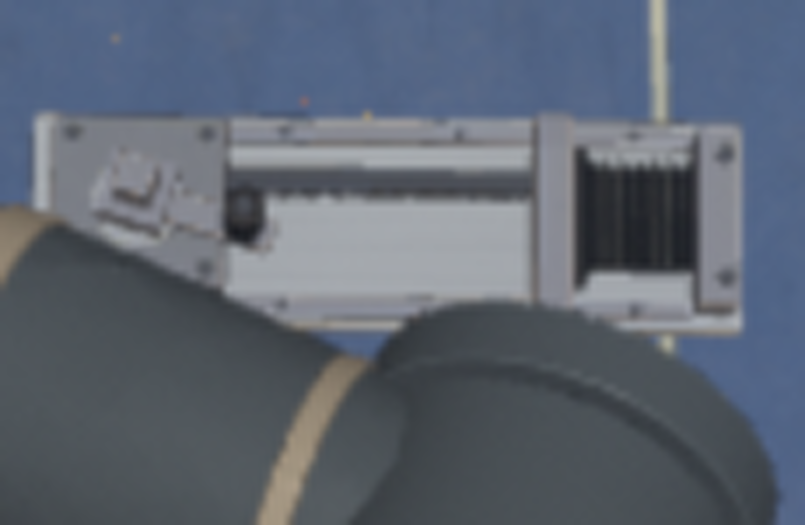

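```bash
python3 - <<'E'
from h import *
t2=lambda u,v,z:px2w("top",260+(u+.5)/7-.5,165+(v+.5)/7-.5,z)
k=t2(140,175,.12);g=t2(244,206,.119);print(k,g,np.linalg.norm(g-k),np.degrees(np.arctan2(*(g-k)[1::-1])))
print(t2(534,150,.04),t2(576,150,.04),t2(697,200,.042))
crop("top",265,175,40,30,20,"g4.png");st()
E
```

```text
[0.4941 0.0675 0.12  ] [0.4813 0.0268 0.119 ] 0.042734705486181086 -107.41550186260827
[ 0.5171 -0.095   0.04  ] [ 0.5168 -0.1124  0.04  ] [ 0.4946 -0.1618  0.042 ]
 t48.10 [0.451  0.3985 0.2995] F [-0.4973 -0.027  -0.3229] gap 0.0401 q [-0.0026  0.5361 -1.1723  1.5675  0.5009  1.3753 -1.2272]
```

View pics/g4.png

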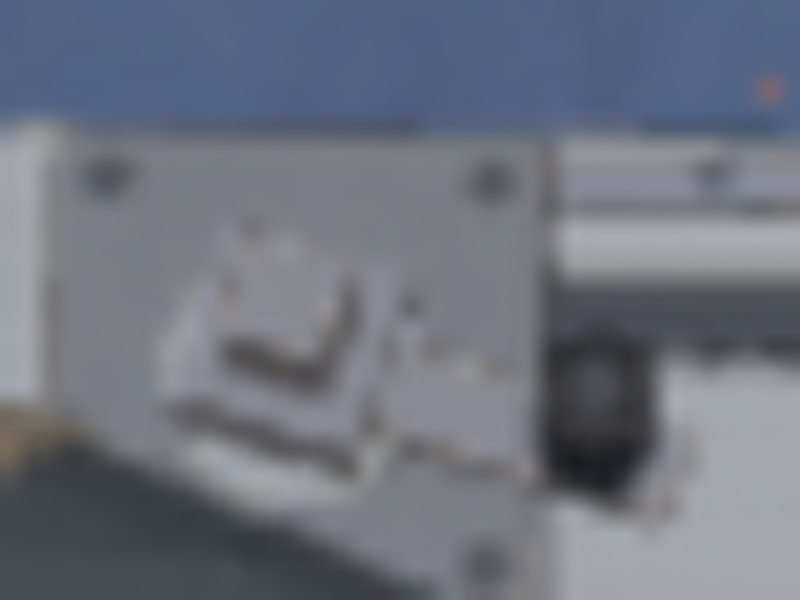

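```bash
python3 - <<'E'
from h import *
finish_job(); print(sense()["time_s"])
E
```

```text
the job is handed in; nothing more can be done
the job is handed in; nothing more can be done
```

The heat sink is clamped against the fixed stop, the crank is still on the shaft, and I handed the job in at about 48 s of the 72 s allowed. The hand-in gives no verdict.

- **Fitting:** I carried the crank by its knob and it dropped onto the stud at the first try. The picture showed its foot down on the collar.
- **Winding:** I gripped the upright grip and wound about 887° clockwise in full circles. The resistance at the grip rose from about 2.0 N to 4.6 N over the last 10° or so. That puts the clamping force at about 14 to 17 N, from both the force and the angle past contact. Then I let go and backed off.
- **Last pictures:** they show the heat sink held between the pad and the stop, and the crank on the stud. The bystanders in those last pictures look unmoved. I took no last picture of the rest, but the arm did not go near them.

**Checks that disagreed:**
- **Fingertip height:** the camera showed the fingertips about 30 to 38 mm higher than the stated tool geometry gives. I set the grasp heights from the images and contact instead.
- **Crank angle:** after release it read about -107°, against -112° while I held it. That could be play on the stud or my reading of the picture. I did not measure the clamping force again after letting go.

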